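# End-of-shift tool check: every tool back on its silhouette

## Task

The job on the aircraft is finished and the four tools must be accounted for: put the open-ended wrench, the ring wrench, the spirit level and the deep socket each on the black tile that shows its own silhouette. Set each tool squarely on its silhouette, the wrenches lying flat, the level on its base with the vial up and the socket standing on end (either way round is fine), and let go of them.

Things in the scene. Friction and masses are not known exactly. Their poses are not given: they have to be found in the camera images.
- open_wrench_mid (a point): open-ended wrench, dark steel, two forked jaws (one at each end, each turned 15 degrees), 135 mm long, 8 mm thick, jaws 24 mm wide, shank 11 mm wide and straight for 35 mm either side of the middle, about 90 g. Lies flat on the bench at the start. Looks the same after a half turn. This point is its centre, 4 mm above its underside; x runs along the wrench, z is up, y across the shank.
- ring_wrench_mid (a point): ring wrench, dark steel, a closed ring (26 mm wide, 14 mm hole) at each end, 106 mm long, 8 mm thick, shank 11 mm wide and straight for 25 mm either side of the middle, about 70 g. Lies flat on the bench at the start. Looks the same after a half turn. This point is its centre, 4 mm above its underside; x runs along the wrench, z is up, y across the shank.
- level_mid (a point): small spirit level, aluminium bar 100 mm long, 24 mm wide, 32 mm high, with a green vial let into the middle of its top, about 160 g. Stands on its base at the start, vial up. Looks the same after a half turn. This point is its centre, 16 mm above its base; x runs along the bar, y across its 24 mm width, z is up.
- socket_mid (a point): deep socket, plain steel cylinder 30 mm in diameter and 58 mm high, about 160 g, standing on end at the start, square drive hole on top. This point is its centre, 29 mm above its foot; z is up along its axis, its yaw means nothing.
- tile_open_mark (a point): fixed black tile 150 x 70 x 6 mm, flat on the bench, with a yellow silhouette in its middle: the open-ended wrench, 138 mm long with a forked jaw at each end. This point is the middle of the silhouette, on the tile's upper face (6 mm above the bench); x along the tile's 150 mm side and along the silhouette, z up.
- tile_ring_mark (a point): fixed black tile 150 x 70 x 6 mm, flat on the bench, with a yellow silhouette in its middle: the ring wrench, 109 mm long with a ring at each end. This point is the middle of the silhouette, on the tile's upper face (6 mm above the bench); x along the tile's 150 mm side and along the silhouette, z up.
- tile_level_mark (a point): fixed black tile 150 x 70 x 6 mm, flat on the bench, with a yellow silhouette in its middle: the spirit level's base, a plain rectangle 103 x 27 mm. This point is the middle of the silhouette, on the tile's upper face (6 mm above the bench); x along the tile's 150 mm side and along the silhouette, z up.
- tile_socket_mark (a point): fixed black tile 150 x 70 x 6 mm, flat on the bench, with a yellow silhouette in its middle: the foot of the socket, a plain disc 34 mm across. This point is the middle of the silhouette, on the tile's upper face (6 mm above the bench); x along the tile's 150 mm side, z up. Small hardware up to 15 mm high lies between tools and tiles.

How it is judged:
By the outcome, as a careful person would: the job done as asked, in the order asked, and still so for the second after the job is handed in, with the robot touching nothing.
It also fails if it takes over 123 s, if anything falls off the work surface, if the arm or the gripper's body presses on something with over 40 N, if the wrist force passes 120 N, or if a joint passes its speed limit or range.

## Robot

A 6-joint arm with a two-finger parallel gripper is mounted at the origin on the work surface. World frame = base frame: x ahead of the robot, y to its left, z up, the work surface at z = 0. Lengths are in m, angles in degrees, forces in N, time in s.
With the tool pointing down it reaches from about 0.4 to 0.825 m from the base axis. Payload 7 kg.
Tool frame: the origin (TCP) lies midway between the tips of the shut fingers; the grasp point (between the pads) lies 19 mm behind it; z points along the fingers, y is the direction in which the jaws open and shut (so a half turn about z gives the same grasp; the last joint's range is limited). The gripper opens to 88 mm and grips with 3 to 60 N. Pads are 19 mm wide; open, the fingers measure 130 mm over their backs; the gripper's body (78 mm by 193 mm) begins 47 mm behind the grasp point.
Start: joints at [16.507, 20.546, 0.682, 0, -70.136, -16.507], TCP at [0.675, -0, 0.227] pointing down, gripper open.
Joint ranges: [-176.03, 176.03], [-82.01, 121.73], [-58.28, 71.71], [-173.87, 95.51], [-174.79, -0.11], [-173.66, 173.66]. Speed limits (degrees/s): [136.94, 136.94, 172.46, 180, 180, 180].

## Interface

Orientations are given as a 3x3 rotation matrix whose columns are the frame's x, y, z axes.
In Python, from rig import robot gives the robot as it stands. Calls block until the motion is done:
- robot.goto(position, orientation): joint-space move of the TCP to a pose.
- robot.servo_line(position, ori=None, speed=0.15): straight line of the TCP; ori=None keeps the orientation; speed is the mean speed in m/s.
- robot.movej(angles): joint-space move.
- robot.move_gripper(opening): opening from 0.0 (shut) to 1.0 (fully open); the grip force is fixed at half the most; returns when the fingers have stopped.
- robot.dwell(seconds).
- robot.ik(position, orientation): joint angles nearest the present ones, or None.
- robot.grab_frame(name): name is "scene" or "side" or "wrist"; returns (picture, depth): 480x640x3 uint8, red, green, blue; 480x640 float32, m along the optical axis (not along the pixel's ray), 0 where there is no reading.
- robot.camera_info(name): a dict with "vfov" (degrees; the focal length in pixels is half the picture's height over the tangent of half this angle, whatever the lens; pixels are square), "cx", "cy" (the principal point, pixels), "k1" (the pictures are not rectified: a ray, as slopes to the right and down, at radius r is drawn at 1 + k1 r^2 times it, then the intrinsics apply), "view" (4x4, takes a point from world to camera coordinates); the wrist camera has in their place "T_tool_cam" (4x4, takes a point from camera to tool coordinates, whose origin is the TCP and whose axes are the flange's). Camera axes: x right, y down, z forward; pixel columns grow to the right and rows downward; lengths in m; the calibration is good to about 2 mm. A picture is of the moment at which its call begins: read the wrist's pose just before it. camera_info takes no time and is no camera call.
A pose or a line that the arm cannot do raises robot.Unreachable and nothing moves.
- robot.job_done(): hands the job in, once; it reports no verdict.
Readings, each from a call of its own:
- robot.read_t(): time.
- robot.read_qpos(): joint angles.
- robot.read_qvel(): joint speeds.
- robot.read_effort(): joint torques, N m.
- robot.read_position(): TCP position.
- robot.read_tcp_rot(): TCP orientation.
- robot.read_force(): force on the tool from outside, world axes, zero at the start.
- robot.read_ft_torque(): the same for the moment, N m.
- robot.read_grip_width(): opening from 0.0 (shut) to 1.0 (fully open).
Only numpy, scipy, OpenCV 4.12 (cv2) and the standard library are available. Lean on these libraries where they do the work, as an engineer would, in place of code of your own. Each camera call takes 0.05 s, during which the arm holds its last target. There are 200 camera calls.

## Working session

There is one attempt and no reset: what is moved stays moved. The work goes in short steps, each a Python script; the robot and the scene stay as the last script left them, time stands still between calls to the robot, and variables do not carry over. Pictures are saved under pics/ and viewed, about 12 in all and at most 16, crops included, and the job is handed in when it is done.

```bash
ls; mkdir -p pics; python3 - <<'E'
from rig import robot
import cv2,numpy as np
for n in ("scene","side","wrist"):
    p,d=robot.grab_frame(n); cv2.imwrite(f"pics/{n}0.png",p[:,:,::-1]); np.save(f"pics/{n}0.npy",d)
    print(n,robot.camera_info(n))
print(robot.read_t(),robot.read_tcp_rot())
E
```

```text
pics
scene {'vfov': 48.95426379900519, 'cx': 324.38135264370356, 'cy': 235.30059030717138, 'k1': 0.017615016012952203, 'view': array([[-0.86962644,  0.49354793, -0.01266104,  0.47584908],
       [ 0.30347031,  0.51413188, -0.80223075, -0.11765382],
       [-0.38942988, -0.70148332, -0.59687982,  1.21553515],
       [ 0.        ,  0.        ,  0.        ,  1.        ]])}
side {'vfov': 47.86796009765731, 'cx': 325.044437801547, 'cy': 247.96906275197983, 'k1': -0.006768085582405695, 'view': array([[ 0.88081038, -0.47323072, -0.01502539, -0.48893842],
       [-0.36348209, -0.65552125, -0.66194612,  0.22900239],
       [ 0.30340378,  0.58851047, -0.74940081,  0.91449553],
       [ 0.        ,  0.        ,  0.        ,  1.        ]])}
wrist {'vfov': 71.19695897348478, 'cx': 321.21935279479777, 'cy': 247.58458083520566, 'k1': -0.06265069511810996, 'T_tool_cam': array([[-5.27583981e-04, -9.61133046e-01, -2.76085112e-01,
         7.36546481e-02],
       [ 9.99999860e-01, -4.98445352e-04, -1.75712512e-04,
        -1.71142369e-04],
       [ 3.12697613e-05, -2.76085166e-01,  9.61133175e-01,
        -1.58114468e-01],
       [ 0.00000000e+00,  0.00000000e+00,  0.00000000e+00,
         1.00000000e+00]])}
0.15 [[-9.87009693e-05 -9.99999135e-01 -1.31167340e-03]
 [-9.99999988e-01  9.88610213e-05 -1.21956966e-04]
 [ 1.22086533e-04  1.31166135e-03 -9.99999132e-01]]
```

View pics/scene0.png

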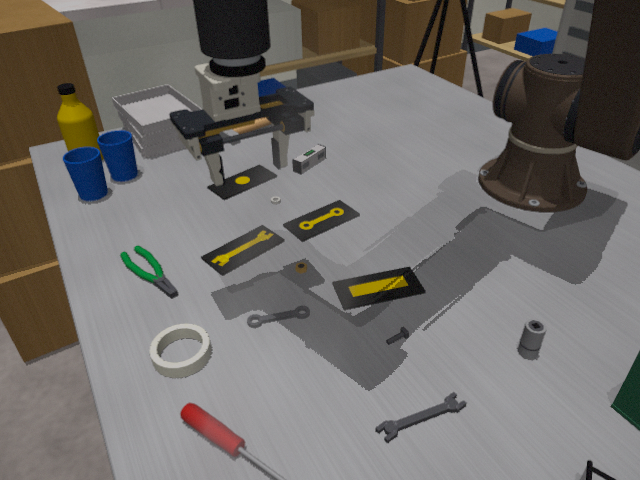

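View pics/side0.png

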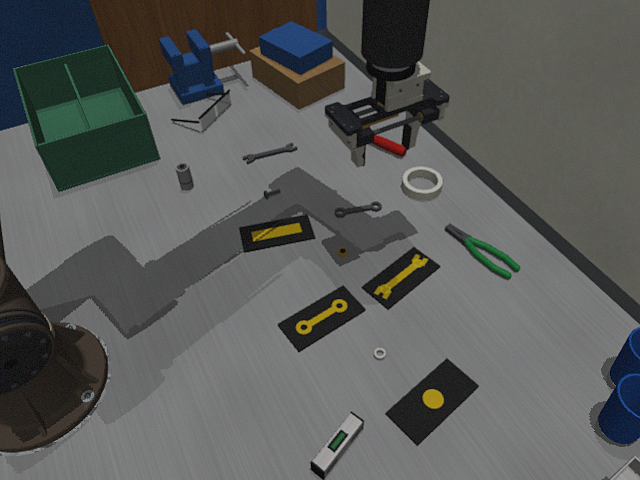

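```bash
cat > h.py <<'E'
from rig import robot
import cv2,numpy as np
def cam(name,wr=None):
    c=robot.camera_info(name); f=240/np.tan(np.radians(c['vfov']/2))
    if name=='wrist':
        T=np.eye(4); T[:3,:3]=wr[1]; T[:3,3]=wr[0]; W=T@c['T_tool_cam']
    else: W=np.linalg.inv(c['view'])
    return c,f,W
def plane(px,cw,z):
    """pixels -> world points on the plane at height z"""
    c,f,W=cw; px=np.atleast_2d(np.asarray(px,float))
    d=(px-[c['cx'],c['cy']])/f; s=d.copy()
    for _ in range(8): s=d/(1+c['k1']*(s**2).sum(1,keepdims=True))
    r=np.c_[s,np.ones(len(s))]@W[:3,:3].T
    return (W[:3,3]+r*((z-W[2,3])/r[:,2:]))[:,:2]
def rect(P):
    """centre, yaw deg of the long side, dims (mm) of a point set"""
    (c,(w,h),a)=cv2.minAreaRect((P*1000).astype(np.float32))
    if h>w: a+=90; w,h=h,w
    return np.array(c)/1000,(a+90)%180-90,(round(w,1),round(h,1))
def yellow(img):
    h=cv2.cvtColor(img,cv2.COLOR_RGB2HSV)
    m=((h[...,0]>18)&(h[...,0]<34)&(h[...,1]>170)&(h[...,2]>60)).astype(np.uint8)
    return [c[:,0] for c in cv2.findContours(m,0,2)[0] if cv2.contourArea(c)>60]
def look(name,tag):
    wr=(robot.read_position(),robot.read_tcp_rot()) if name=='wrist' else None
    p,d=robot.grab_frame(name); cv2.imwrite(f'pics/{tag}.png',p[:,:,::-1]); np.savez(f'pics/{tag}.npz',d=d,W=cam(name,wr)[2])
    return p,d,cam(name,wr)
def R(yaw):
    """tool down; jaws' axis (y) at this world yaw (deg), nearest start orientation"""
    a=np.radians(yaw); y=np.array([np.cos(a),np.sin(a),0])
    if y[0]>0: y=-y
    z=np.array([0,0,-1.]); return np.c_[np.cross(y,z),y,z]
E
python3 - <<'E'
from h import *
H={'scene':dict(ring=([(253,322),(304,313)],.008),open=([(388,430),(457,402)],.008),socket=([(534,327)],.058),level=([(297,161),(323,150)],.032)),
   'side':dict(ring=([(340,212),(376,206)],.008),open=([(249,157),(292,148)],.008),socket=([(182,168)],.058),level=([(317,468),(358,417)],.032))}
for n in H:
    cw=cam(n); img=cv2.imread(f'pics/{n}0.png')[:,:,::-1]
    for c in yellow(img):
        r=rect(plane(c,cw,.006))
        if r[2][0]<180 and np.hypot(*r[0])<1: print(n,c.mean(0).round(),r[0].round(4),round(r[1],1),r[2])
    for k,(px,z) in H[n].items():
        P=plane(px,cw,z); v=P[-1]-P[0]; print(n,k,P.mean(0).round(4),np.degrees(np.arctan2(v[1],v[0])).round(1) if len(P)>1 else '',np.hypot(*v).round(3))
E
```

```text
scene [378. 286.] [0.5025 0.1148] -13.8 (103.1, 29.6)
scene [243. 247.] [ 0.668  -0.1111] 16.7 (136.2, 28.6)
scene [320. 219.] [ 0.4866 -0.1198] 7.9 (108.5, 29.1)
scene [242. 179.] [ 0.5689 -0.3524] -30.7 (32.9, 32.1)
scene ring [0.6899 0.0986] 163.6 0.085
scene open [0.5996 0.3657] 173.6 0.109
scene socket [0.3902 0.3526]  0.0
scene level [ 0.3979 -0.3315] -168.2 0.082
side [433. 398.] [ 0.5685 -0.3454] -28.7 (34.1, 33.1)
side [322. 316.] [ 0.4859 -0.1154] 7.6 (109.5, 29.9)
side [400. 276.] [ 0.6662 -0.1068] 16.9 (138.6, 30.6)
side [275. 232.] [0.5023 0.1176] -13.6 (103.4, 28.7)
side ring [0.6848 0.0902] -15.8 0.08
side open [0.5998 0.3596] -10.6 0.107
side socket [0.3842 0.3467]  0.0
side level [ 0.3935 -0.3432] 22.7 0.099
```

```bash
cat >> h.py <<'E'
def dark(img,cw,xy,rad,z,thr=None):
    """largest dark, compact blob within rad of xy at height z"""
    g=cv2.cvtColor(img,cv2.COLOR_RGB2GRAY); u,v=np.meshgrid(np.arange(640),np.arange(480))
    P=plane(np.c_[u.ravel(),v.ravel()],cw,z).reshape(480,640,2)
    roi=np.hypot(*(P-np.asarray(xy)).transpose(2,0,1))<rad
    if thr is None: thr=cv2.threshold(g[roi].reshape(1,-1),0,255,cv2.THRESH_OTSU)[0]
    m=((g<=thr)&roi).astype(np.uint8)
    cs=sorted(cv2.findContours(m,0,2)[0],key=cv2.contourArea)
    return rect(plane(cs[-1][:,0],cw,z)),thr,cs[-1][:,0].mean(0)
E
python3 - <<'E'
from h import *
cw=cam('wrist',(robot.read_position(),robot.read_tcp_rot())); img=np.ascontiguousarray(cv2.imread('pics/wrist0.png')[:,:,::-1])
for c in yellow(img): r=rect(plane(c,cw,.006)); print(c.mean(0).round(),r[0].round(4),round(r[1],1),r[2])
print(dark(img,cw,(.688,.094),.075,.008))
E
```

```text
[471. 309.] [0.4854 0.1116] -37.0 (40.8, 13.8)
[496. 114.] [ 0.486  -0.1145] 7.4 (107.6, 28.4)
[329. 121.] [ 0.6661 -0.1055] 16.3 (137.0, 30.0)
((array([0.68302771, 0.09423354]), 86.7601089477539, (149.8, 139.7)), 145.0, array([306.6244898 , 291.80408163]))
```

View pics/wrist0.png

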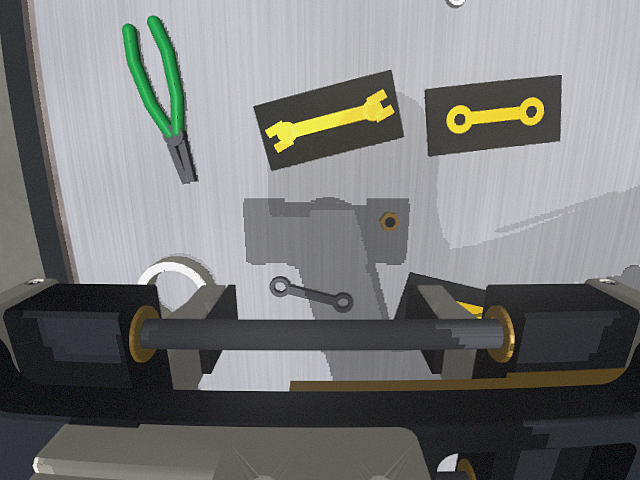

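```bash
sed -i '/^def R/,/^    z=np/d' h.py; sed -i '/z=np.array(\[0,0,-1/d' h.py; cat >> h.py <<'E'
def R(xyaw):
    """tool down, tool x (camera side) at this world yaw in degrees; jaws open across it"""
    a=np.radians(xyaw); x=np.array([np.cos(a),np.sin(a),0]); z=np.array([0,0,-1.])
    return np.c_[x,np.cross(z,x),z]
def above(xy,yaw,back=.09,z=.2):
    x=R(yaw)[:,0]; p=np.array([*xy,z]); p[:2]-=back*x[:2]
    robot.goto(p,R(yaw)); return p
E
sed -n 28,45p h.py; python3 - <<'E'
from h import *
above((.6,.362),-9); print(robot.read_qpos(),robot.read_t())
p,d,cw=look('wrist','open1')
for t in (60,75,90): print(dark(p,cw,(.6,.362),.085,.008,t))
E
```

```text
return p,d,cam(name,wr)
def dark(img,cw,xy,rad,z,thr=None):
    """largest dark, compact blob within rad of xy at height z"""
    g=cv2.cvtColor(img,cv2.COLOR_RGB2GRAY); u,v=np.meshgrid(np.arange(640),np.arange(480))
    P=plane(np.c_[u.ravel(),v.ravel()],cw,z).reshape(480,640,2)
    roi=np.hypot(*(P-np.asarray(xy)).transpose(2,0,1))<rad
    if thr is None: thr=cv2.threshold(g[roi].reshape(1,-1),0,255,cv2.THRESH_OTSU)[0]
    m=((g<=thr)&roi).astype(np.uint8)
    cs=sorted(cv2.findContours(m,0,2)[0],key=cv2.contourArea)
    return rect(plane(cs[-1][:,0],cw,z)),thr,cs[-1][:,0].mean(0)
def R(xyaw):
    """tool down, tool x (camera side) at this world yaw in degrees; jaws open across it"""
    a=np.radians(xyaw); x=np.array([np.cos(a),np.sin(a),0]); z=np.array([0,0,-1.])
    return np.c_[x,np.cross(z,x),z]
def above(xy,yaw,back=.09,z=.2):
    x=R(yaw)[:,0]; p=np.array([*xy,z]); p[:2]-=back*x[:2]
    robot.goto(p,R(yaw)); return p
[ 5.38638717e+01  1.77744386e+01 -6.90855021e+00  6.58912219e-03
 -6.53176563e+01  2.70281113e+01] 1.6667
((array([0.65780017, 0.36665463]), 0.0, (0.0, 0.0)), 60, array([307.,  76.]))
((array([0.54144177, 0.37910291]), -18.592178344726562, (14.8, 13.0)), 75, array([315.        , 195.63888889]))
((array([0.54239117, 0.37953058]), -27.593265533447266, (15.8, 14.7)), 90, array([314.82352941, 195.11764706]))
```

View pics/open1.png

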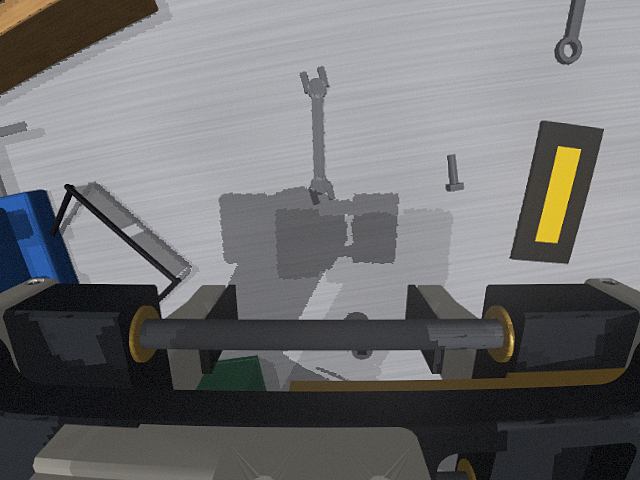

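```bash
python3 - <<'E'
from h import *
img=np.ascontiguousarray(cv2.imread('pics/open1.png')[:,:,::-1]); cw=cam('wrist',(robot.read_position(),robot.read_tcp_rot()))
for c in yellow(img): r=rect(plane(c,cw,.006)); print('level tile',r[0].round(4),round(r[1],1),r[2])
g=img.mean(2).astype(int)
for r in (105,120,135,150,165,175): print(r,g[r,308:330:1])
P=plane([(317,88),(320,186)],cw,.008); print('discs',P.mean(0),np.hypot(*(P[0]-P[1])))
E
```

```text
level tile [0.5025 0.1185] -13.8 (103.1, 27.4)
105 [173 166 170 157 105 115 112 109 113 114 113 112 113 110 118 150 157 159
 177 173 173 174]
120 [174 173 172 173 133 111 111 116 109 111 113 113 111 111 116 144 159 162
 179 178 175 176]
135 [176 175 175 174 156 106 114 118 114 112 113 115 114 112 109 121 160 160
 174 170 179 176]
150 [179 180 182 181 175 129 110 114 113 111 111 115 111 108 106 115 144 156
 166 172 170 168]
165 [174 174 173 180 174 148 102 112 111 108 112 113 114 108 108 105 132 157
 159 175 175 175]
175 [175 173 173 173 172 165 104 108 106 111 104 108 113 110 108 108 101 129
 165 169 173 174]
discs [0.59879459 0.36484372] 0.09458429317128707
```

```bash
python3 - <<'E'
import cv2
i=cv2.imread('pics/open1.png')[55:215,270:370]
cv2.imwrite('pics/open1c.png',cv2.resize(i,None,fx=3.6,fy=3.6,interpolation=0))
E
```

```text
(no output)
```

View pics/open1c.png

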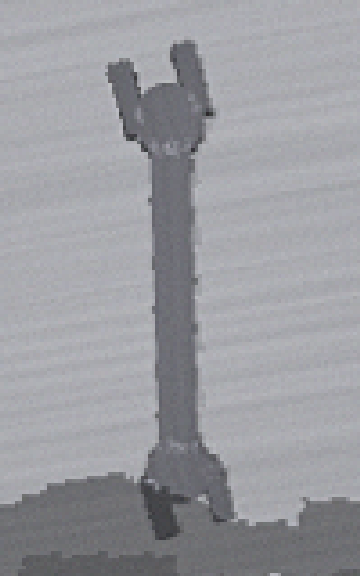

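```bash
cat >> h.py <<'E'
def pick(xy,yaw,z,opn=.5,up=.12):
    robot.move_gripper(opn)
    robot.goto([*xy,.06+z],R(yaw)); robot.servo_line([*xy,z],speed=.1)
    robot.move_gripper(0); w=robot.read_grip_width()
    robot.servo_line([*xy,up],speed=.25); print('grip mm',w*88,robot.read_grip_width()*88,'t',robot.read_t())
def place(xy,yaw,z,opn=.5,up=.15):
    robot.goto([*xy,.06+z],R(yaw)); robot.servo_line([*xy,z],speed=.08)
    print('F',robot.read_force().round(1)); robot.move_gripper(opn)
    robot.servo_line([*xy,up],speed=.25); print('t',robot.read_t())
E
python3 - <<'E'
from h import *
cw=cam('wrist',(robot.read_position(),robot.read_tcp_rot()))
c=plane([(318.3,136.1)],cw,.008)[0]; P=plane([(317.2,105),(319.2,175)],cw,.008); v=P[0]-P[1]
yaw=np.degrees(np.arctan2(v[1],v[0])); print(c,yaw)
pick(c,yaw,.003,.4)
print(robot.read_force())
# hover near the tile and look
above((.666,-.106),16.6,0,.12); p,d,cw=look('wrist','open2'); print(robot.read_qpos().round(),robot.read_t())
E
```

```text
[0.60106825 0.3647214 ] -7.5756646405894985
grip mm 10.18376940891786 10.20639573366361 t 5.325
[-1.59203126  0.42939675 -1.15870137]
[  8.  25.  -7.  -0. -58.  99.] 7.1083
```

View pics/open2.png

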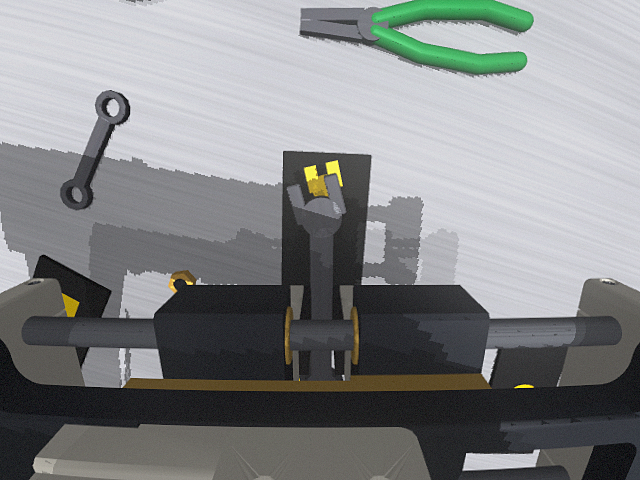

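```bash
python3 - <<'E'
from h import *
cw=cam('wrist',(robot.read_position(),robot.read_tcp_rot()))
P=plane([(112,107),(76.5,193)],cw,.008); v=P[0]-P[1]; yaw=np.degrees(np.arctan2(v[1],v[0])); print('ring',P.mean(0),yaw,np.hypot(*v))
P0=plane([(279.5,286.5),(344.5,301)],(cw[0],cw[1],np.block([[ (np.c_[[0,-1,0],[-1,0,0],[0,0,-1]])@cw[0]['T_tool_cam'][:3,:3], (np.c_[[0,-1,0],[-1,0,0],[0,0,-1]]@cw[0]['T_tool_cam'][:3,3]+[.675,0,.227])[:,None]],[0,0,0,1]])),.008); print('ring0',P0.mean(0))
place((.6662,-.1060),16.6,.0097,.4)
c=P.mean(0); above(c,yaw,.09,.2); p,d,cw=look('wrist','ring1'); print(robot.read_t())
above((.6662,-.106),16.6,.11,.2); look('wrist','open3')
i=np.hstack([cv2.imread('pics/ring1.png')[0:300,140:500],cv2.imread('pics/open3.png')[0:300,140:500]])
cv2.imwrite('pics/v1.png',i)
E
```

```text
ring [0.68803591 0.09291674] -15.33787462060272 0.07790470783713346
ring0 [0.68685033 0.09208597]
F [-1.5 -0.1  1.4]
t 9.6917
10.6833
```

View pics/v1.png

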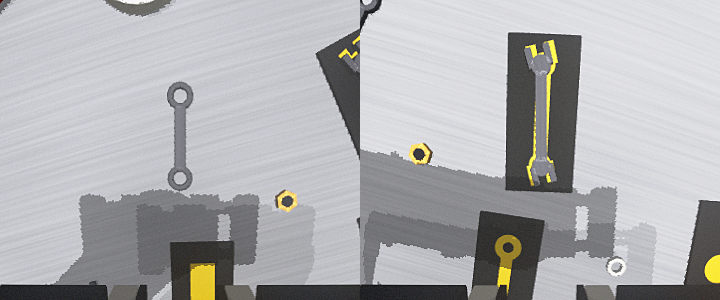

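```bash
python3 - <<'E'
import cv2
i=cv2.imread('pics/open3.png')[25:200,280:370]
cv2.imwrite('pics/open3c.png',cv2.resize(i,None,fx=3.4,fy=3.4,interpolation=0))
E
```

```text
(no output)
```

View pics/open3c.png

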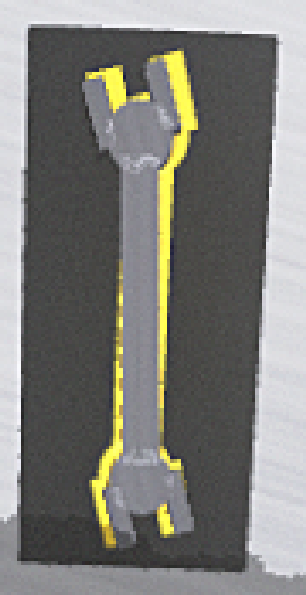

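```bash
python3 - <<'E'
from h import *
cw=cam('wrist',(robot.read_position(),robot.read_tcp_rot()))
q=lambda L,z: plane(np.array(L)/3.4+[280,25],cw,z)
C=q([(28,28),(277,37),(248,570),(20,560)],.006); print(rect(C),C.mean(0))
v=(C[0]+C[1]-C[2]-C[3]); ty=np.degrees(np.arctan2(v[1],v[0]))
tips=q([(90,82),(158,57),(122,543),(188,530)],.014)
sh=q([(140,165),(139,450)],.014); u=sh[0]-sh[1]; wy=np.degrees(np.arctan2(u[1],u[0]))
wc=(tips.mean(0)+sh.mean(0))/2
print('tile',C.mean(0),ty,'wrench',tips.mean(0),sh.mean(0),wy)
d=C.mean(0)-wc; dy=ty-wy; print('corr mm',d*1000,dy)
if np.hypot(*d)<.005 and abs(dy)<4:
    g=np.array([.6662,-.106]); pick(g,16.6,.0097,.4,up=.03)
    t=g+d; robot.servo_line([*t,.03],ori=R(16.6+dy)); robot.servo_line([*t,.0097],speed=.05)
    robot.move_gripper(.4); robot.servo_line([*t,.15],speed=.25)
    above(t,16.6+dy,.11,.2); look('wrist','open4')
    i=cv2.imread('pics/open4.png')[20:205,275:370]; cv2.imwrite('pics/open4c.png',cv2.resize(i,None,fx=3.2,fy=3.2,interpolation=0)); print(t,16.6+dy,robot.read_t())
E
```

```text
(array([ 0.66561041, -0.10590555]), 14.625788688659668, (148.8, 70.1)) [ 0.66583104 -0.10605116]
tile [ 0.66583104 -0.10605116] 14.473957034472797 wrench [ 0.66434116 -0.10564612] [ 0.66455971 -0.10539303] 16.30827010260232
corr mm [ 1.38060099 -0.53158518] -1.834313068129525
grip mm 10.25184856783196 10.111282738622602 t 14.2167
[ 0.6675806  -0.10653159] 14.765686931870476 16.9917
```

View pics/open4c.png

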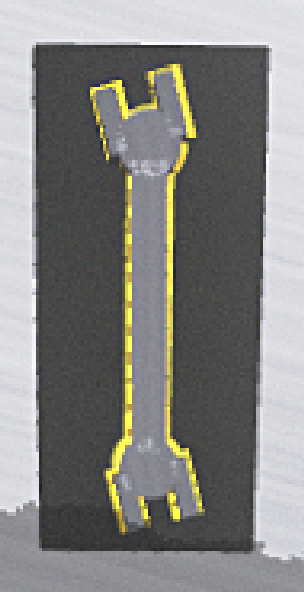

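```bash
python3 - <<'E'
from h import *
c,f,_=cam('side'); c=robot.camera_info('wrist'); f=240/np.tan(np.radians(c['vfov']/2))
cw=(c,f,np.load('pics/ring1.npz')['W'])
P=plane([(320,96),(319.5,178)],cw,.008); v=P[0]-P[1]; yaw=np.degrees(np.arctan2(v[1],v[0])); print(P.mean(0),yaw,np.hypot(*v))
pick(P.mean(0),yaw,.003,.4)
place((.486,-.115),7.5,.0097,.4)
above((.486,-.115),7.5,.09,.2); look('wrist','ring2')
above((.396,-.340),22,.09,.2); look('wrist','lev1'); print(robot.read_t(),robot.read_qpos().round())
i=cv2.resize(cv2.imread('pics/ring2.png')[20:220,255:385],None,fx=2.8,fy=2.8,interpolation=0)
j=cv2.resize(cv2.imread('pics/lev1.png')[0:280,130:510],(380*560//560,280)); j=np.vstack([j,np.zeros((280,380,3),np.uint8)])
cv2.imwrite('pics/v2.png',np.hstack([i,j]))
E
```

```text
[0.68599905 0.09521748] -15.718676303346353 0.07876993360518036
grip mm 10.303127256826357 10.350039929135592 t 20.25
F [-0.1 -0.5 -0.1]
t 23.65
25.2583 [-27.   4. -25.  -0. -62. 139.]
```

View pics/v2.png

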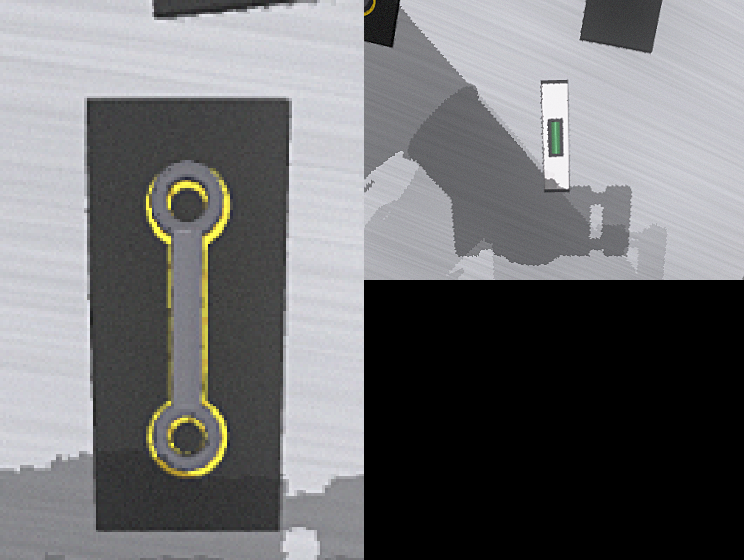

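```bash
cat >> h.py <<'E'
def saved(tag):
    c=robot.camera_info('wrist'); return c,240/np.tan(np.radians(c['vfov']/2)),np.load(f'pics/{tag}.npz')['W']
E
python3 - <<'E'
from h import *
cw=saved('ring2'); q=lambda L,z: plane(np.array(L)/2.8+[255,20],cw,z)
C=q([(87,98),(290,98),(280,530),(97,530)],.006); W=q([(187,203),(188,436)],.014)
ang=lambda v:np.degrees(np.arctan2(v[1],v[0]))
print('ring tile',C.mean(0),ang(C[0]+C[1]-C[2]-C[3]),rect(C)[2],'wrench',W.mean(0),ang(W[0]-W[1]))
cw=saved('lev1'); img=np.ascontiguousarray(cv2.imread('pics/lev1.png')[:,:,::-1])
h=cv2.cvtColor(img,cv2.COLOR_RGB2HSV); roi=np.zeros(h.shape[:2],bool); roi[70:200,295:350]=1
for nm,m,z in (('white',(img.min(2)>200)&roi,.032),('vial',(h[...,0]>45)&(h[...,0]<90)&(h[...,1]>80)&roi,.032)):
    cs=max(cv2.findContours(m.astype(np.uint8),0,2)[0],key=cv2.contourArea)[:,0]; print(nm,cs.min(0),cs.max(0),rect(plane(cs,cw,z)))
L=plane([(306.5,80),(333.5,80),(335,190),(310.5,190)],cw,.032); print('corners',L.mean(0),ang(L[0]+L[1]-L[2]-L[3]),rect(L)[2])
E
```

```text
ring tile [ 0.48597393 -0.11527784] 7.50991776183471 (149.3, 69.3) wrench [ 0.48599721 -0.11489838] 7.751675440532793
white [303  84] [334 188] (array([ 0.39296655, -0.33787714]), 23.434619903564453, (93.7, 27.7))
vial [317 122] [325 153] (array([ 0.3938114 , -0.33979913]), 24.061904907226562, (27.9, 7.1))
corners [ 0.39453328 -0.33966696] 23.421798548362393 (99.0, 24.2)
```

```bash
python3 - <<'E'
from h import *
pick((.3942,-.3397),23.5,.008,.6)
place((.5025,.1185),-13.8,.0147,.6)
above((.5025,.1185),-13.8,.09,.2); look('wrist','lev2')
above((.386,.349),0,.09,.22); look('wrist','soc1'); print(robot.read_t(),robot.read_qpos().round())
i=cv2.resize(cv2.imread('pics/lev2.png')[20:220,255:385],None,fx=2.8,fy=2.8,interpolation=0)
j=cv2.imread('pics/soc1.png')[0:300,130:560]; j=np.vstack([j,np.zeros((260,430,3),np.uint8)])
cv2.imwrite('pics/v3.png',np.hstack([i,j]))
E
```

```text
grip mm 23.96708820802244 24.058950832550224 t 28.4417
F [-0.1  0.1 -1.1]
t 32.4667
34.0167 [ 74.  -0. -26.  -0. -64.  16.]
```

View pics/v3.png

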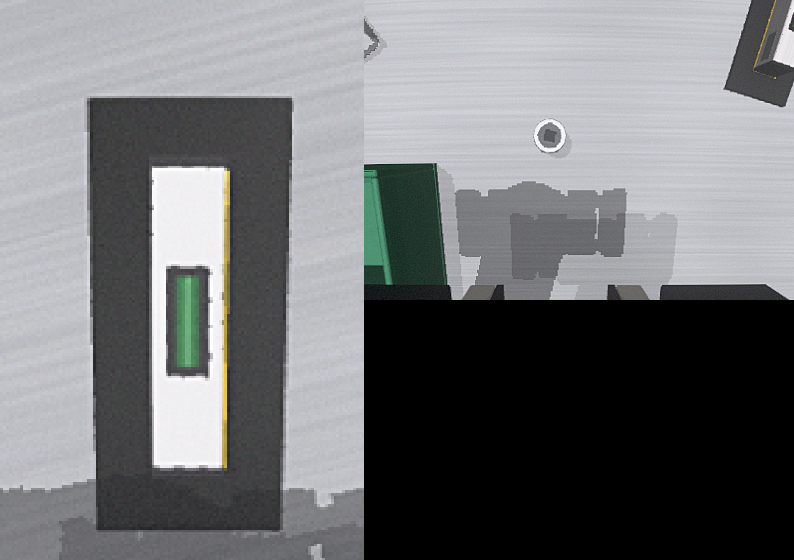

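```bash
python3 - <<'E'
from h import *
ang=lambda v:np.degrees(np.arctan2(v[1],v[0]))
cw=saved('lev2'); q=lambda L,z: plane(np.array(L)/2.8+[255,20],cw,z)
C=q([(88,98),(292,98),(282,530),(97,530)],.006); L=q([(151,167),(227,167),(223,469),(152,469)],.038)
print('tile',C.mean(0),ang(C[0]+C[1]-C[2]-C[3]),'level',L.mean(0),ang(L[0]+L[1]-L[2]-L[3]),rect(L)[2])
cw=saved('soc1'); img=cv2.imread('pics/soc1.png'); m=(img.min(2)>215).astype(np.uint8); m[:100]=0;m[170:]=0;m[:,:280]=0;m[:,350:]=0
c=max(cv2.findContours(m,0,2)[0],key=cv2.contourArea)[:,0]; (px,r)=cv2.minEnclosingCircle(c); s=plane([px],cw,.058)[0]; print('socket',px,r,s, rect(plane(c,cw,.058))[2])
if np.hypot(*(s-[.386,.349]))<.01:
    robot.move_gripper(.7); robot.goto([*s,.1],R(-90)); robot.servo_line([*s,.02],speed=.12)
    robot.move_gripper(0); print('w',robot.read_grip_width()*88); robot.servo_line([*s,.15],speed=.25)
    above((.5685,-.346),-90,.1,.2); p,d,cw=look('wrist','soc2')
    for c in yellow(p): print('disc',c.mean(0),rect(plane(c,cw,.006)), plane([cv2.minEnclosingCircle(c)[0]],cw,.006))
    print(robot.read_grip_width()*88,robot.read_t())
E
```

```text
tile [0.50183444 0.11804107] -13.7553870898896 level [0.50085556 0.1189346 ] -14.003321941404398 (94.8, 24.0)
socket (315.5, 135.0) 16.37843894958496 [0.38580516 0.35403331] (28.0, 28.0)
w 29.14250665145397
disc [320.61038961 121.63636364] (array([ 0.56883032, -0.34397617]), -46.64202880859375, (33.1, 33.1)) [[ 0.56951541 -0.34418992]]
29.547364948693364 40.125
```

```bash
python3 - <<'E'
from h import *
cw=saved('lev2'); print('vial',plane([(188/2.8+255,322/2.8+20)],cw,.038))
place((.5690,-.3442),-90,.0267,.7)
above((.569,-.3442),-90,.08,.22); look('wrist','soc3')
above((.569,-.10),-90,.05,.3); look('wrist','fin'); print(robot.read_t())
i=cv2.resize(cv2.imread('pics/soc3.png')[60:250,245:395],None,fx=2.4,fy=2.4,interpolation=0)
j=cv2.imread('pics/fin.png')[0:300,120:540]; j=np.vstack([j,np.zeros((i.shape[0]-300,420,3),np.uint8)])
cv2.imwrite('pics/v4.png',np.hstack([i,j]))
E
```

```text
vial [[0.50112834 0.11894465]]
F [-1.   0.5 -0.9]
t 43.0667
44.5833
```

View pics/v4.png

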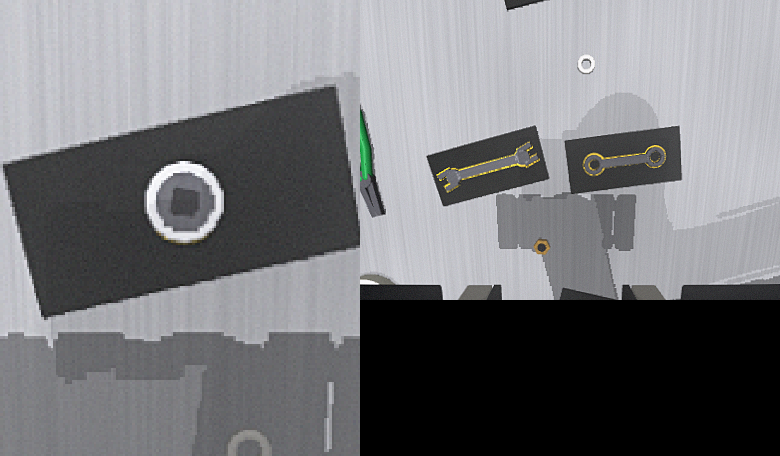

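```bash
python3 - <<'E'
from h import *
cw=saved('soc3'); q=lambda L,z: plane(np.array(L)/2.4+[245,60],cw,z)
print('soc tile',q([(335,86),(45,318)],.006).mean(0),'socket',q([(184,202)],.064))
p,d,_=look('side','side1'); p2,_,_=look('scene','scene1')
a=cv2.resize(cv2.imread('pics/side1.png')[210:260,230:325],None,fx=4,fy=4,interpolation=0)
b=cv2.resize(cv2.imread('pics/scene1.png')[255:310,325:420+5],None,fx=3.8,fy=3.8,interpolation=0)[:,:380]
e=cv2.resize(cv2.imread('pics/side1.png')[335:445,380:475],None,fx=4,fy=4,interpolation=0)[:,:380]
f=cv2.resize(cv2.imread('pics/scene1.png')[140:220,200:295],None,fx=4,fy=4,interpolation=0)
def pad(*x): 
    v=np.vstack(x)[:590]; return np.vstack([v,np.zeros((590-len(v),380,3),np.uint8)])
cv2.imwrite('pics/v5.png',np.hstack([pad(a,b),pad(e)]))
E
```

```text
soc tile [ 0.5680519  -0.34337713] socket [[ 0.56870665 -0.34343204]]
```

View pics/v5.png

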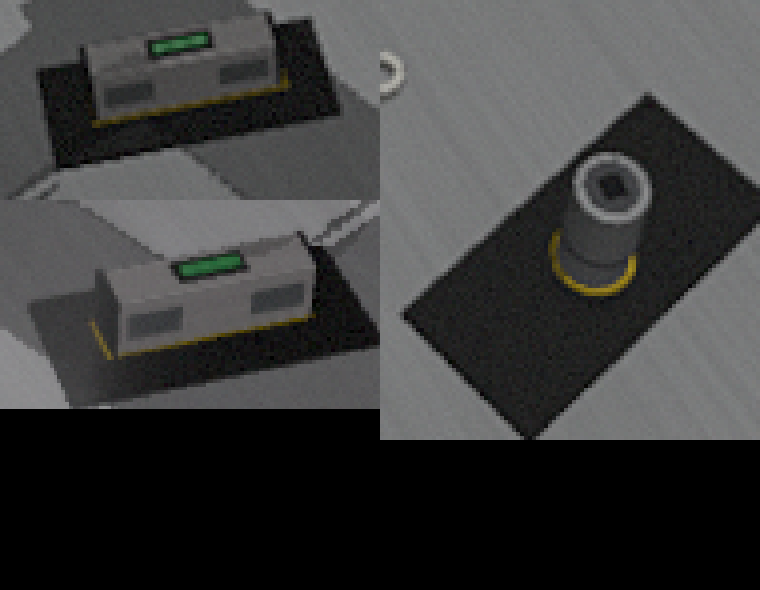

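```bash
python3 -c "
from rig import robot
robot.dwell(.5); print(robot.read_t(),robot.read_position(),robot.read_grip_width()); robot.job_done()"
```

```text
45.1833 [ 0.56899746 -0.05004067  0.30003694] 0.6961728463159025
the job is handed in; nothing more can be done
```

All four tools are on their own silhouettes and released. I handed the job in at about 45 s, with the arm clear and touching nothing. The hand-in reports no verdict.

The last camera checks, each by my own measurement:

| Tool | Distance from silhouette centre | Note |
|---|---|---|
| Open-ended wrench | yellow rim even all round by eye | I first set it about 2° off, because the silhouette's outline gave a biased angle. I regripped it and set it down again; I did not re-measure it after that. |
| Ring wrench | about 0.4 mm, 0.2° | |
| Spirit level | about 1.2 mm, mostly along its length | Base down, vial up. Yellow shows on both long sides, but a little more at one end. I left it, as the offset is within the 2 mm camera calibration. |
| Deep socket | about 0.7 mm | Standing on end. |

The one disagreement was in the scene camera: its first positions for the silhouettes were about 3–8 mm off in y from the wrist camera. I used the wrist and side views for positioning.

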